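Dress the counter display in a food shop

TASK

Set up the counter display so that it steps down in height away from the crate: the wide tin on the middle of the upturned crate with the small tin centred on top of it; and, in a straight row along the middle of the slate, the tall jar near the end closest to the crate, the squat jar near the other end, and the price sign in the middle between them, its board in line with the row. Everything stands upright and is let go; do not knock over or shift the oil bottle, the pepper mill or the bell.

Things in the scene. Friction and masses are not known exactly. Their poses are not given: they have to be found in the camera images.
- tall_jar_mid (a point): Tall round glass jar of gherkins with a metal lid, diameter 64 mm all the way up, 130 mm high, about 0.45 kg. The point is its centre, 65 mm above its underside; z is up along the jar.
- squat_jar_mid (a point): Squat round glass jar of mustard with a dark lid, diameter 62 mm, 72 mm high, about 0.24 kg. The point is its centre, 36 mm above its underside; z is up.
- wide_tin_mid (a point): Wide low round food tin with a paper band and a flat beaded can end, diameter 66 mm, 40 mm high, about 0.2 kg. The point is its centre, 20 mm above its underside; z is up.
- small_tin_mid (a point): Small narrow round spice tin with a brown paper band and a slip lid, diameter 50 mm, 46 mm high, about 0.09 kg. The point is its centre, 23 mm above its underside; z is up.
- sign_mid (a point): Price sign: an upright dark chalkboard in a wooden frame on a wooden foot, 96 mm high over all, about 0.1 kg. The framed board is 10 mm thick (along its x), 80 mm wide (along its y) and reaches from the foot to the top; the foot is 40 mm (x) by 70 mm (y) by 22 mm high. The point is at the middle, 48 mm above its underside, inside the board. z is up; both faces are alike.
- slate_top (a point): Dark slate serving board lying on the counter, fixed, 110 mm (its x) by 320 mm long (its y) by 8 mm thick, turned up to 0.2 rad. The point is the middle of its top face, 8 mm above the counter; z is up. A jar standing near an end has its centre about 105 mm from the middle, along the slate's long centre line.
- crate_top (a point): Small slatted wooden crate standing upside down as a riser, fixed, 160 mm by 160 mm by 60 mm high, turned up to 0.3 rad. It stands to the left or to the right of the slate. The point is the middle of its flat top, 60 mm above the counter; x and y run along its sides, z is up.
- oil_bottle_mid (a point): Bystander: tall dark oil bottle, diameter 60 mm, 230 mm high, loose, behind the display. The point is half-way up.
- pepper_mill_mid (a point): Bystander: dark wooden pepper mill, 56 mm across its foot, 166 mm high, loose, on the left. The point is half-way up.
- bell_mid (a point): Bystander: round steel counter bell, diameter 80 mm, 55 mm high, loose, on the right. The point is half-way up.

How it is judged:
By the outcome, as a careful person would: the job done as asked, in the order asked, and still so for the second after the job is handed in, with the robot touching nothing.
It also fails if it takes over 144 s, if anything falls off the work surface, if the arm or the gripper's body presses on something with over 40 N, if the wrist force passes 120 N, or if a joint passes its speed limit or range.

ROBOT

A 6-joint arm with a two-finger parallel gripper is mounted at the origin on the work surface. World frame = base frame: x ahead of the robot, y to its left, z up, the work surface at z = 0. Lengths are in m, angles in degrees, forces in N, time in s.
With the tool pointing down it reaches from about 0.225 to 0.875 m from the base axis. Payload 3.4 kg.
Tool frame: the origin (TCP) lies at the very end of the fingers, on their centre line; the grasp point (between the pads) lies 19 mm behind it; z points along the fingers, y is the line along which they close (so a half turn about z gives the same grasp; the last joint's range is limited). The gripper opens to 85 mm and grips with 20 to 120 N. Pads are 22 mm wide; open, the fingers measure 114 mm over their backs; the gripper's body (76 mm by 85 mm) begins 54 mm behind the grasp point. The pads swing forward as they close: fully open they stand 13 mm farther back than shut.
Start: joints at [-84.11, 15.808, 86.224, -0, 77.962, -6.933], TCP at [0.128, -0.561, 0.231] pointing down, gripper open.
Joint ranges: [-165.64, 165.64], [-43.16, 119.46], [12.63, 154.43], [-67.54, 247.53], [6.08, 155.33], [-154.97, 154.97]. Speed limits (degrees/s): [147.25, 147.25, 180, 180, 180, 180].

INTERFACE

Orientations are given as [roll, pitch, yaw] about the fixed x, y, z axes, in that order (R = Rz(yaw) Ry(pitch) Rx(roll)).
In Python, from bench import sense, read_camera, get_calibration, hand_in, outline_of gives the robot as it stands. The module is installed in compiled form; this text tells all that it offers.
- The arm moves only by the shell command python3 -m handwheel 'ROWS' [OPENING] [FORCE]. ROWS is text: rows parted by semicolons, each of 6 numbers parted by spaces: the shift along the tool's x, y, z in mm, then the turn, a rotation vector about the tool's x, y, z in degrees. In form: tx ty tz ax ay az; .... A call has 1 to 20 rows; each row is the pose to reach, as a shift and turn from the pose commanded when the call began, along the tool's axes at that moment; what a row does not reach only later rows make up. A row lasts 1/8 s, in which the tool goes at most 62.5 mm and 10.7 degrees, less where a joint would pass 70% of its speed; a pose out of reach is approached as far as the arm can. A call with a gripper value outside its range is refused whole. OPENING is the finger opening in mm, from 0 to 85.4, set as the call begins (- or left out, the last holds). The fingers move at their own pace and stop on an object; FORCE is the grip in N (left out, the last holds). Time passes only in rows, so rows that repeat a pose let the fingers close. It gives the time, the measured TCP pose, the force, the opening and the grip force at its end, in the units of the state.
- sense(): the state, without advancing time (a new reading comes with each control period).
- read_camera(name): name is "side" or "top"; returns the picture (384x512x3 uint8, red, green, blue); there is no depth.
- get_calibration(name): a dict with "vfov" (degrees; the focal length in pixels is half the picture's height over the tangent of half this angle, whatever the lens; pixels are square), "cx", "cy" (the principal point, pixels), "distortion" ([k1, k2, p1, p2, k3] as OpenCV has them; the pictures are not rectified), "T" (4x4, takes a point from camera to world coordinates). Camera axes: x right, y down, z forward; pixel columns grow to the right and rows downward; lengths in m; the calibration is good to about 2 mm. A picture is of the moment at which its call begins. get_calibration takes no time and is no camera call.
- hand_in(): hands the job in; it is judged then, once.
Trained networks look in the newest picture that a camera, given by its name, has taken for a name from the list of things; names that differ only in an ending like _2 or _b are one class to them, and where a whole thing is asked for, a point or a joint stands for the part that bears it (a point fixed in the world has none). Each returns a list of dicts, best first, with "p" (0 to 1); they miss things now and then, are a little off and sometimes report something else, mostly with a low value. They report only what shows in the picture. A call takes as long as a camera call.
- outline_of(target, camera): "mask" (384x512 bool, what is visible of it) and "bbox" ([centre column, centre row, width, height] in pixels, round what is visible of it).
The state is a dict: "time_s": time; "joints": joint angles; "joint_velocities": joint speeds; "tau": joint torques, N m; "tool_pos": TCP position; "orientation": TCP orientation; "wrist_force": force on the tool from outside, world axes, zero at the start; "moment": the same for the moment, N m; "gripper_width": finger opening in m; "gripper_force": force on a finger pad.
Only numpy, scipy, OpenCV 4.12 (cv2) and the standard library are available. Lean on these libraries where they do the work, as an engineer would, in place of code of your own. Each camera call takes 0.05 s, during which the arm holds its last target. There are 200 camera calls.

## Working session

There is one attempt and no reset: what is moved stays moved. The work goes in short steps, Python scripts to look and compute and a shell command to move; the robot and the scene stay as the last step left them, time stands still between calls to the robot, and variables do not carry over. Pictures are saved under pics/ and viewed, at most 14 in all, crops included, and the job is handed in when it is done.

```bash
mkdir -p pics
cat > h.py <<'E'
import numpy as np, cv2
from bench import *
def cal(n):
    c=get_calibration(n); f=192/np.tan(np.radians(c["vfov"]/2))
    return np.array([[f,0,c["cx"]],[0,f,c["cy"]],[0,0,1]]),np.array(c["distortion"],float),np.array(c["T"])
def ray(n,uv):
    K,d,T=cal(n); p=cv2.undistortPoints(np.array([[uv]],float),K,d)[0,0]
    return T[:3,3],T[:3,:3]@np.array([p[0],p[1],1])
def atz(n,uv,z):
    o,r=ray(n,uv); return o+r*(z-o[2])/r[2]
def proj(n,P):
    K,d,T=cal(n); Ti=np.linalg.inv(T)
    return cv2.projectPoints(np.atleast_2d(P).astype(float),cv2.Rodrigues(Ti[:3,:3])[0],Ti[:3,3],K,d)[0][:,0]
def tri(uv1,uv2):
    A=[];b=[]
    for n,uv in(("side",uv1),("top",uv2)):
        o,r=ray(n,uv); r=r/np.linalg.norm(r); M=np.eye(3)-np.outer(r,r); A.append(M); b.append(M@o)
    return np.linalg.lstsq(np.vstack(A),np.hstack(b),rcond=None)[0]
names="tall_jar_mid squat_jar_mid wide_tin_mid small_tin_mid sign_mid slate_top crate_top oil_bottle_mid pepper_mill_mid bell_mid".split()
def save(n,f): cv2.imwrite("pics/"+f,read_camera(n)[:,:,::-1])
E
python3 - <<'E'
from h import *
np.set_printoptions(precision=3,suppress=True)
for c in("side","top"):
    save(c,c+"0.png"); print(c,get_calibration(c))
    for n in names:
        for o in outline_of(n,c)[:2]: print(c,n,round(o["p"],2),np.round(o["bbox"],1),o["mask"].sum()); np.save(f"m_{c}_{n}_{int(o['p']*100)}.npy",o["mask"])
s=sense(); print(s)
E
```

```text
side {'vfov': 50.268796353419866, 'cx': 260.77365049322367, 'cy': 181.6455265733068, 'distortion': array([-0.07,  0.  ,  0.  ,  0.  ,  0.  ]), 'T': array([[-0.838, -0.324,  0.44 ,  0.095],
       [-0.546,  0.522, -0.655,  0.776],
       [-0.017, -0.789, -0.614,  0.818],
       [ 0.   ,  0.   ,  0.   ,  1.   ]])}
side tall_jar_mid 0.74 [297.2 248.7  24.9  51.8] 1238
side tall_jar_mid 0.39 [339.5 191.   12.7  40.4] 402
side squat_jar_mid 0.59 [257.5 305.5  23.3  40.7] 846
side wide_tin_mid 0.61 [313.  220.3  22.6  23.7] 472
side small_tin_mid 0.75 [363.4 166.9  18.6  20.3] 301
side sign_mid 0.84 [340.5 189.1  14.   43.9] 356
side slate_top 0.67 [223.9 249.2 102.2  89.5] 3714
side crate_top 0.88 [303.9 168.4  60.2  52.9] 2224
side oil_bottle_mid 0.76 [214.9 155.4  28.9  65.2] 1039
side pepper_mill_mid 0.67 [159.3 306.4  31.3  58.2] 1185
top {'vfov': 49.50731029875761, 'cx': 257.76663324752883, 'cy': 190.71036691726218, 'distortion': array([-0.056,  0.   ,  0.   ,  0.   ,  0.   ]), 'T': array([[-0.013, -0.996,  0.09 ,  0.474],
       [-1.   ,  0.014,  0.005,  0.006],
       [-0.006, -0.0
[... 409 characters left out ...]
 29.6] 383
top crate_top 0.75 [322.5 196.7  57.2  58.3] 2177
top oil_bottle_mid 0.91 [265.1 134.2  17.2  25.9] 384
top pepper_mill_mid 0.58 [127.3 199.2  29.5  19.4] 346
top bell_mid 0.76 [386.6 201.2  24.3  22.7] 363
{'time_s': 1.1, 'joints': array([-84.11 ,  15.807,  86.223,   0.002,  77.961,  -6.934]), 'joint_velocities': array([ 0.046,  0.03 ,  0.025, -0.075,  0.031, -0.013]), 'tau': array([ -0.002, -41.667, -24.61 ,  -0.   ,   0.   ,  -0.   ]), 'tool_pos': array([ 0.128, -0.561,  0.231]), 'orientation': array([179.991,  -0.   ,  12.824]), 'wrist_force': array([ 0.192, -0.415,  0.008]), 'moment': array([ 0.015, -0.021,  0.027]), 'gripper_force': 0.0, 'gripper_width': 0.08554148191913159}
```

```bash
ls pics
```

```text
side0.png
top0.png
```

View pics/side0.png

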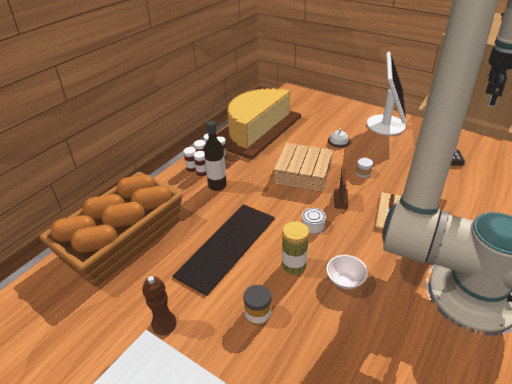

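View pics/top0.png

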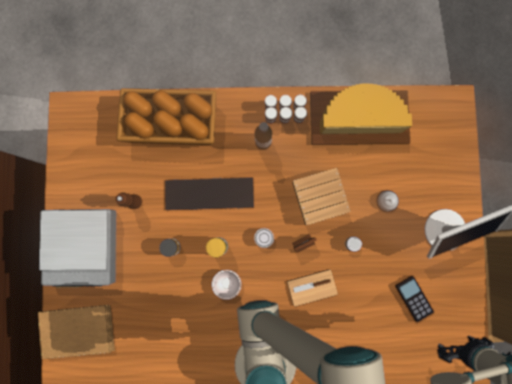

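The side view shows, left to right, the squat jar (257,305), tall jar (297,249), wide tin (313,220), sign (340,190) and small tin (363,167). The slate is at (225,249) and the crate at (304,168). In the top view the crate is at (322,196), right of the slate (208,193). Next I fit the shapes to the masks from both views, leaving height free.

```bash
cat > fit.py <<'E'
from h import *
from scipy.optimize import minimize
def cyl(d,h):
    a=np.linspace(0,2*np.pi,40); c=np.c_[np.cos(a),np.sin(a)]*d/2
    return [np.vstack([np.c_[c,0*a-h/2],np.c_[c,0*a+h/2]])]
def box(x,y,z0,z1): return np.array([[i*x/2,j*y/2,k] for i in(-1,1) for j in(-1,1) for k in(z0,z1)])
S=dict(tall_jar_mid=cyl(.064,.13),squat_jar_mid=cyl(.062,.072),wide_tin_mid=cyl(.066,.04),small_tin_mid=cyl(.05,.046),
 sign_mid=[box(.01,.08,-.026,.048),box(.04,.07,-.048,-.026)],slate_top=[box(.11,.32,-.008,0)],crate_top=[box(.16,.16,-.06,0)],
 oil_bottle_mid=cyl(.06,.23),pepper_mill_mid=cyl(.056,.166),bell_mid=cyl(.08,.055))
def mom(img,s):
    m=cv2.moments(img,True); 
    return np.array([m["m10"]/m["m00"]/s,m["m01"]/m["m00"]/s,(m["mu20"]/m["m00"])**.5/s,(m["mu02"]/m["m00"])**.5/s,m["mu11"]/m["m00"]/s/s/8])
def render(n,c,q,s=6):
    a=q[3]; R=np.array([[np.cos(a),-np.sin(a),0],[np.sin(a),np.cos(a),0],[0,0,1]])
    uv=[proj(c,p@R.T+q[:3]) for p in S[n]]
    lo=np.floor(np.vstack(uv).min(0))-2; hi=np.vstack(uv).max(0)+2
    img=np.zeros(np.ceil((hi-lo)*s).astype(int)[::-1],np.uint8)
    for u in uv: cv2.fillConvexPoly(img,cv2.convexHull(np.round((u-lo)*s*16).astype(np.int32)),1,shift=4)
    m=mom(img,s); m[:2]+=lo; return m
def fit(n,q0,masks,yaw):
    meas={c:mom(m.astype(np.uint8),1) for c,m in masks.items()}
    def cost(v):
        q=np.array([v[0],v[1],v[2],v[3]/1 if yaw else 0])
        r=np.hstack([(render(n,c,q)-m)*[1,1,.7,.7,.7] for c,m in meas.items()]); return (r**2).sum()
    k=4 if yaw else 3
    best=None
    for y0 in ([q0[3]] if len(q0)>3 else ([-.9,-.4,0,.4,.9,1.5] if n=="sign_mid" else [-.15,.15])) if yaw else [0]:
        x0=np.r_[q0[:3],y0][:k]; sim=np.vstack([x0]+[x0+np.eye(k)[i]*[.01,.01,.01,.2][i] for i in range(k)])
        r=minimize(cost,x0,method="Nelder-Mead",options=dict(initial_simplex=sim,xatol=1e-4,fatol=1e-4,maxiter=300))
        if best is None or r.fun<best.fun: best=r
    res={c:np.round(render(n,c,np.r_[best.x,0][:4])-m,1) for c,m in meas.items()}
    return best.x,best.fun,res
ZN=dict(tall_jar_mid=.065,squat_jar_mid=.036,wide_tin_mid=.02,small_tin_mid=.023,sign_mid=.048,slate_top=.008,crate_top=.06,oil_bottle_mid=.115,pepper_mill_mid=.083,bell_mid=.0275)
def measure(n):
    ms={}
    for c in("side","top"):
        o=outline_of(n,c)
        if o: ms[c]=o[0]["mask"]
    return ms
E
cat > run.py <<'E'
from fit import *
import glob
for n in names:
    ms={}
    for c in("side","top"):
        g=sorted(glob.glob(f"m_{c}_{n}_*.npy"),key=lambda s:int(s.split("_")[-1][:-4]))
        if g: ms[c]=np.load(g[-1])
    m=mom(ms["top"].astype(np.uint8),1)
    x,f,res=fit(n,list(atz("top",m[:2],ZN[n])),ms,n in("sign_mid","slate_top","crate_top"))
    print(n,np.round(x,4),"z err mm",round((x[2]-ZN[n])*1e3,1),round(f,2),*[f"{k}{v}" for k,v in res.items()])
E
python3 run.py
```

```text
tall_jar_mid [0.4155 0.1556 0.0642] z err mm -0.8 0.63 side[0.3 0.  0.2 0.8 0.2] top[-0.1 -0.4  0.3  0.2 -0.1]
squat_jar_mid [0.4134 0.3248 0.0368] z err mm 0.8 1.67 side[ 0.6  0.1  0.8  0.9 -0.1] top[-0.4 -0.6  0.4  0.1 -0.1]
wide_tin_mid [ 0.4425 -0.0052  0.0208] z err mm 0.8 0.6 side[-0.   0.1  0.4  0.3 -0.9] top[ 0.   0.   0.3  0.  -0.1]
small_tin_mid [ 0.4172 -0.3183  0.0227] z err mm -0.3 0.67 side[ 0.4 -0.  -0.2  0.  -0. ] top[-0.2 -0.5  0.5  0.5 -0. ]Traceback (most recent call last):
  File "run.py", line 9, in <module>
    x,f,res=fit(n,list(atz("top",m[:2],ZN[n])),ms,n in("sign_mid","slate_top","crate_top"))
            ~~~^^^^^^^^^^^^^^^^^^^^^^^^^^^^^^^^^^^^^^^^^^^^^^^^^^^^^^^^^^^^^^^^^^^^^^^^^^^^
  File "fit.py", line 29, in fit
    r=minimize(cost,x0,method="Nelder-Mead",options=dict(initial_simplex=sim,xatol=1e-4,fatol=1e-4,maxiter=300))
    res = _minimize_neldermead(fun, x0, args, callback, bounds=bounds,
                               **options)
    fxc = func(xc)
    fx = function(np.copy(x), *(wrapper_args + args))
  File "fit.py", line 24, in cost
    r=np.hstack([(render(n,c,q)-m)*[1,1,.7,.7,.7] for c,m in meas.items()]); return (r**2).sum()
                  ~~~~~~^^^^^^^
  File "fit.py", line 15, in render
    uv=[proj(c,p@R.T+q[:3]) for p in S[n]]
        ~~~~^^^^^^^^^^^^^^^
  File "h.py", line 12, in proj
    K,d,T=cal(n); Ti=np.linalg.inv(T)
          ~~~^^^
  File "h.py", line 4, in cal
    c=get_calibration(n); f=192/np.tan(np.radians(c["vfov"]/2))
ValueError: time passes only in moves, steps and waits
```

```bash
sed -i 's/^def cal(n)/import functools\n@functools.lru_cache\ndef cal(n)/' h.py; sed -i 's/for n in names:/for n in names[4:]:/' run.py; python3 run.py; python3 -c "
from h import *
s=sense();print(s['time_s'])
# sign crop enlarged
a=cv2.imread('pics/side0.png')[150:230,300:380]; b=cv2.imread('pics/top0.png')[205:285,265:345]
cv2.imwrite('pics/sign0.png',np.hstack([cv2.resize(i,(400,400),interpolation=cv2.INTER_CUBIC) for i in(a,b)]))"
```

```text
sign_mid [ 0.4217 -0.1451  0.0452  0.4483] z err mm -2.8 0.12 side[ 0.1  0.   0.1  0.3 -0.1] top[-0.1 -0.2  0.1  0.1 -0. ]
slate_top [0.6039 0.1887 0.0055 0.0254] z err mm -2.5 1.66 side[ 0.5  0.1  0.3  0.2 -1.3] top[ 0.1 -0.5  0.3  0.1 -0.8]
crate_top [ 0.5841 -0.2071  0.0618  0.3437] z err mm 1.8 0.3 side[ 0.2  0.  -0.3  0.3 -0.3] top[-0.1 -0.2  0.1  0.3 -0.1]
oil_bottle_mid [ 0.7867 -0.0056  0.0955] z err mm -19.5 6.1 side[0.7 0.2 0.7 2.5 0.9] top[-0.2 -0.6  0.3  1.7  0.1]
pepper_mill_mid [0.5796 0.4614 0.061 ] z err mm -22.0 5.92 side[0.7 0.2 1.5 1.6 1.7] top[-0.3 -0.8  1.1  0.6  0.4]
bell_mid [ 0.583  -0.5298 -0.2552] z err mm -282.7 0.31 top[-0.  -0.   0.5 -0.6 -0.2]
1.1
```

View pics/sign0.png

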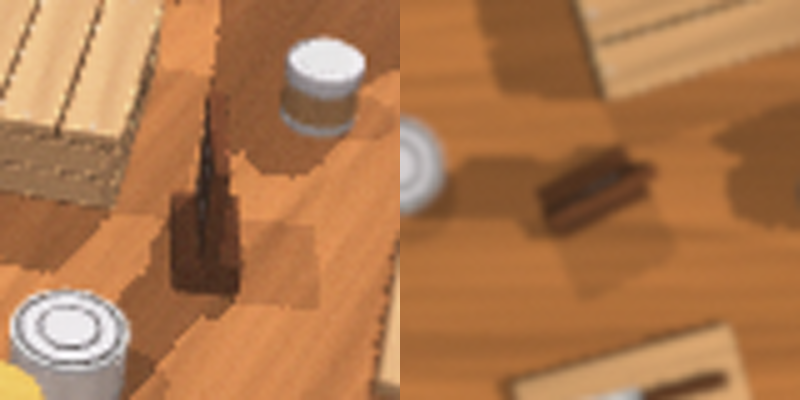

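The crop shows the sign's foot at side (341,196) and its board running lower-left to upper-right in the top view, which agrees with the fitted yaw of 0.45. All five heights to be grasped agree with the text within 3 mm. I'll check the slate's yaw by colour and work out the first move.

```bash
cat > go.py <<'E'
import sys; from h import *
from scipy.spatial.transform import Rotation as Ro
x,y,z,yaw=map(float,sys.argv[1:5])
s=sense(); R=Ro.from_euler("xyz",s["orientation"],degrees=True)
d=R.inv().apply(np.array([x,y,z])-s["tool_pos"])*1e3
w=(R.inv()*Ro.from_euler("xyz",[180,0,yaw],degrees=True)).as_rotvec(degrees=True)
print(np.round(d,1),np.round(w,1),"t",s["time_s"],s["tool_pos"].round(4),s["orientation"].round(1))
E
python3 - <<'E'
from h import *
im=cv2.imread('pics/top0.png'); g=im.max(2).astype(np.uint8)
m=np.zeros_like(g); m[170:218,158:260]=(g[170:218,158:260]<65)
n,l,st,c=cv2.connectedComponentsWithStats(m); k=1+st[1:,4].argmax(); print(st[k])
cn=max(cv2.findContours((l==k).astype(np.uint8),0,1)[0],key=cv2.contourArea)
b=cv2.boxPoints(cv2.minAreaRect(cn)); P=np.array([atz("top",p,.008) for p in b]); print(P.round(4),P.mean(0).round(4))
ctr=(cn[:,0]).astype(float)
# long edges line fits
for sgn in(0,1):
    pts=[]
    for u in range(172,247):
        col=np.where(l[:,u]==k)[0]; pts.append(atz("top",[u,(col.min()-.5) if sgn==0 else col.max()+.5],.008)[:2])
    pts=np.array(pts); p=np.polyfit(pts[:,1],pts[:,0],1); print("yaw",-np.arctan(p[0]),"x at y=.1887",np.polyval(p,.1887))
for v in(185,195,203):
    r=np.where(l[v]==k)[0]; print([atz("top",[u,v],.008)[:2].round(4) for u in(r.min()-.5,r.max()+.5)])
E
python3 go.py 0.4425 -0.005 0.2 90
```

```text
[ 167  180   77   29 1812]
[[0.6469 0.3432 0.008 ]
 [0.6515 0.0673 0.008 ]
 [0.5551 0.0653 0.008 ]
 [0.5502 0.3396 0.008 ]] [0.6009 0.2038 0.008 ]
[ 430.4 -472.    31.3] [  0.    0.  -77.2] t 1.1 [ 0.1276 -0.5607  0.2313] [180.   -0.   12.8]Traceback (most recent call last):
  File "<stdin>", line 12, in <module>
    return umr_minimum(a, axis, None, out, keepdims, initial, where)
ValueError: zero-size array to reduction operation minimum which has no identity
```

Slate yaw is about 0.02 by both methods. First move: over the wide tin.

```bash
python3 -m handwheel '430 -472 0 0 0 -77;430 -472 0 0 0 -77;430 -472 0 0 0 -77;430 -472 0 0 0 -77;430 -472 0 0 0 -77;430 -472 0 0 0 -77;430 -472 0 0 0 -77;430 -472 0 0 0 -77;430 -472 0 0 0 -77;430 -472 0 0 0 -77;430 -472 0 0 0 -77;430 -472 0 0 0 -77;430 -472 31 0 0 -77;430 -472 31 0 0 -77' 85 60; python3 go.py 0.4425 -0.005 0.005 90
```

```text
time_s: 2.85
tool_pos: [0.4396, -0.0064, 0.1987]
orientation: [-179.7, 0.0, 89.7]
wrist_force: [0.3, -0.8, 0.6]
gripper_width: 0.0851
gripper_force: 0.0
[  1.4   3.9 193.7] [-0.3  0.  -0.3] t 2.85 [ 0.4396 -0.0064  0.1987] [-179.7    0.    89.7]
```

```bash
python3 -m handwheel '0 0 60 0 0 0;0 0 120 0 0 0;0 0 160 0 0 0;0 0 160 0 0 0'; python3 go.py 0.4425 -0.005 0.005 90
```

```text
time_s: 3.35
tool_pos: [0.4401, -0.006, 0.039]
orientation: [-179.7, -0.0, 89.7]
wrist_force: [0.1, -0.0, 0.6]
gripper_width: 0.085
gripper_force: 0.0
[ 1.   2.6 34. ] [-0.3 -0.  -0.3] t 3.35 [ 0.4401 -0.006   0.039 ] [-179.7   -0.    89.7]
```

```bash
python3 -m handwheel '1 2.6 20 0 0 0;1 2.6 34 0 0 0;1 2.6 34 0 0 0'; python3 -m handwheel '0 0 0 0 0 0;0 0 0 0 0 0;0 0 0 0 0 0;0 0 0 0 0 0;0 0 0 0 0 0;0 0 0 0 0 0' 50 60;  python3 go.py 0.4425 -0.005 0.2 90
```

```text
time_s: 3.72
tool_pos: [0.446, -0.0049, 0.0077]
orientation: [179.9, 0.0, 89.8]
wrist_force: [-0.1, 0.4, 0.1]
gripper_width: 0.0851
gripper_force: 0.0
time_s: 4.47
tool_pos: [0.4459, -0.0046, 0.0083]
orientation: [179.8, 0.1, 89.8]
wrist_force: [-0.4, -2.0, 8.2]
gripper_width: 0.0642
gripper_force: 64.6
[  -0.6   -2.8 -191.7] [ 0.2  0.1 -0.2] t 4.475 [ 0.4459 -0.0046  0.0083] [1.798e+02 1.000e-01 8.980e+01]
```

```bash
python3 -m handwheel '0 0 -30 0 0 0;0 0 -70 0 0 0;0 0 -120 0 0 0;0 0 -130 0 0 0;0 0 -130 0 0 0';  python3 go.py 0.5841 -0.2071 0.13 90
```

```text
time_s: 5.1
tool_pos: [0.4447, -0.0041, 0.1369]
orientation: [179.9, 0.0, 89.8]
wrist_force: [-0.9, 0.0, -2.6]
gripper_width: 0.0649
gripper_force: 67.5
[-202.6  140.     7.2] [ 0.1  0.  -0.2] t 5.1 [ 0.4447 -0.0041  0.1369] [179.9   0.   89.8]
```

```bash
python3 -m handwheel '-50 35 3 0 0 0;-100 70 7 0 0 0;-150 105 7 0 0 0;-190 130 7 0 0 0;-203 140 7 0 0 0;-203 140 7 0 0 0;-203 140 7 0 0 0';  python3 go.py 0.5841 -0.2071 0.0685 90
```

```text
time_s: 5.98
tool_pos: [0.5825, -0.2057, 0.1283]
orientation: [-179.8, -0.1, 89.9]
wrist_force: [-0.5, -0.2, -1.0]
gripper_width: 0.0646
gripper_force: 67.4
[-1.6  1.8 59.8] [-0.2 -0.1 -0.1] t 5.975 [ 0.5825 -0.2057  0.1283] [-1.798e+02 -1.000e-01  8.990e+01]
```

```bash
python3 -m handwheel '-1.5 2 25 0 0 0;-1.5 2 45 0 0 0;-1.5 2 56 0 0 0;-1.5 2 56 0 0 0;-1.5 2 56 0 0 0';  python3 go.py 0.5841 -0.2071 0.0685 90
```

```text
time_s: 6.6
tool_pos: [0.5865, -0.2088, 0.0742]
orientation: [179.9, 0.0, 89.8]
wrist_force: [-0.4, -0.6, -1.6]
gripper_width: 0.0641
gripper_force: 67.4
[ 1.7 -2.5  5.7] [ 0.1  0.  -0.2] t 6.6 [ 0.5865 -0.2088  0.0742] [179.9   0.   89.8]
```

```bash
python3 -m handwheel '1 -1 3 0 0 0;1 -1 4 0 0 0;1 -1 4 0 0 0'; python3 -m handwheel '0 0 1.5 0 0 0;0 0 1.5 0 0 0;0 0 1.5 0 0 0'
```

```text
time_s: 6.98
tool_pos: [0.5851, -0.208, 0.0694]
orientation: [180.0, 0.0, 89.8]
wrist_force: [0.3, -0.4, -1.4]
gripper_width: 0.0645
gripper_force: 67.4
time_s: 7.35
tool_pos: [0.5853, -0.2081, 0.0684]
orientation: [180.0, 0.0, 89.8]
wrist_force: [-0.8, 0.6, 3.6]
gripper_width: 0.0645
gripper_force: 67.7
```

Contact. Release, rise, and head for the small tin.

```bash
python3 -m handwheel '0 0 0 0 0 0;0 0 0 0 0 0;0 0 0 0 0 0;0 0 0 0 0 0;0 0 0 0 0 0' 85; python3 -m handwheel '0 0 -30 0 0 0;0 0 -60 0 0 0;0 0 -100 0 0 0;0 0 -110 0 0 0;0 0 -110 0 0 0';  python3 go.py 0.4172 -0.3183 0.1 90
python3 - <<'E'
from fit import *
ms={}
for c in("side","top"): read_camera(c)
ms=measure("wide_tin_mid"); print(fit("wide_tin_mid",[.585,-.208,.08],ms,False))
E
```

```text
time_s: 7.98
tool_pos: [0.5851, -0.208, 0.0677]
orientation: [-180.0, 0.0, 89.8]
wrist_force: [0.1, 0.0, -0.2]
gripper_width: 0.0851
gripper_force: 0.0
time_s: 8.6
tool_pos: [0.5852, -0.208, 0.1781]
orientation: [180.0, 0.0, 89.8]
wrist_force: [0.4, 0.4, -1.3]
gripper_width: 0.0852
gripper_force: 0.0
[-110.8 -167.7   78. ] [ 0.   0.  -0.2] t 8.6 [ 0.5852 -0.208   0.1781] [180.    0.   89.8]
(array([0.42283838, 0.27010009, 0.41891302]), np.float64(4822.407037413696), {'side': array([-38.8,  -3.5,   4.9,   4.9,  -0. ]), 'top': array([29. , 49.4,  0.6,  2.7, -1.2])})
```

```bash
python3 -m handwheel '-50 -75 0 0 0 0;-100 -150 0 0 0 0;-111 -168 30 0 0 0;-111 -168 78 0 0 0;-111 -168 78 0 0 0;-111 -168 78 0 0 0';  python3 go.py 0.4172 -0.3183 0.008 90
python3 - <<'E'
from fit import *
for c in("side","top"): read_camera(c)
for n,g in(("wide_tin_mid",[.585,-.208,.08]),("small_tin_mid",[.417,-.318,.023])):
    ms=measure(n); print(n,[m.sum() for m in ms.values()],fit(n,g,ms,False))
save("top","t1.png")
E
```

```text
time_s: 9.55
tool_pos: [0.4181, -0.3188, 0.1006]
orientation: [179.9, 0.0, 89.8]
wrist_force: [0.8, 0.3, 0.6]
gripper_width: 0.0851
gripper_force: 0.0
[ 0.5 -1.  92.6] [ 0.1  0.  -0.2] t 9.55 [ 0.4181 -0.3188  0.1006] [179.9   0.   89.8]
wide_tin_mid [np.int64(396), np.int64(320)] (array([ 0.58554074, -0.20830902,  0.08052108]), np.float64(0.08966850373168364), {'side': array([ 0.1, -0. ,  0.1,  0. , -0.1]), 'top': array([-0.1, -0.2,  0.1,  0.1, -0. ])})
small_tin_mid [np.int64(241), np.int64(152)] (array([ 0.41531329, -0.31343086,  0.028065  ]), np.float64(0.7784094283488855), {'side': array([-0.2,  0. ,  0.3,  0.5,  0.1]), 'top': array([0.1, 0.2, 1. , 0. , 0.1])})
```

View pics/t1.png

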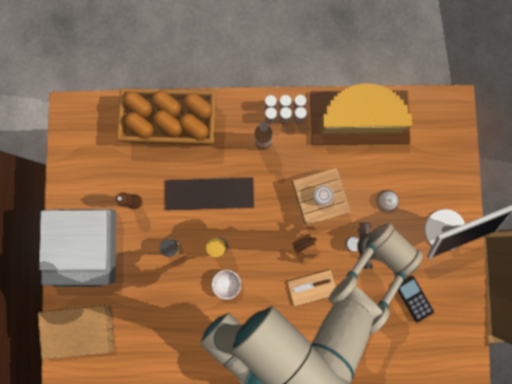

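The wide tin stands on the crate at top-view pixel (322,195), measured (0.5855, -0.2083), 2 mm from the crate's middle. The gripper is partly over the small tin at (353,245). Next I grasp the small tin.

```bash
python3 -m handwheel '0.5 -0.5 45 0 0 0;0.5 -0.5 80 0 0 0;0.5 -0.5 92 0 0 0;0.5 -0.5 92 0 0 0'; python3 -m handwheel '0 0 0 0 0 0;0 0 0 0 0 0;0 0 0 0 0 0;0 0 0 0 0 0;0 0 0 0 0 0;0 0 0 0 0 0' 35 40; python3 -m handwheel '0 0 -30 0 0 0;0 0 -70 0 0 0;0 0 -120 0 0 0;0 0 -160 0 0 0;0 0 -160 0 0 0';  python3 go.py 0.5855 -0.2083 0.17 90
```

```text
time_s: 10.4
tool_pos: [0.4164, -0.3179, 0.0077]
orientation: [-180.0, -0.0, 89.8]
wrist_force: [0.8, 0.0, -0.0]
gripper_width: 0.085
gripper_force: 0.0
time_s: 11.15
tool_pos: [0.4171, -0.3188, 0.0092]
orientation: [179.9, 0.1, 89.8]
wrist_force: [-0.2, 0.3, 5.8]
gripper_width: 0.0489
gripper_force: 41.1
time_s: 11.78
tool_pos: [0.4179, -0.3196, 0.1715]
orientation: [179.7, 0.3, 89.8]
wrist_force: [-0.3, -1.0, -0.9]
gripper_width: 0.0492
gripper_force: 41.7
[111.9 167.2   1.8] [ 0.3  0.3 -0.2] t 11.775 [ 0.4179 -0.3196  0.1715] [179.7   0.3  89.8]
```

```bash
python3 -m handwheel '40 60 0 0 0 0;80 120 0 0 0 0;105 155 0 0 0 0;112 167 0 0 0 0;112 167 0 0 0 0;112 167 0 0 0 0';  python3 go.py 0.5855 -0.2083 0.113 90;python3 - <<'E'
from fit import *
for c in("side","top"): read_camera(c)
ms=measure("small_tin_mid"); print([(c,m.sum(),mom(m.astype(np.uint8),1).round(1),render("small_tin_mid",c,np.array([.5855,-.2083,.186,0])).round(1)) for c,m in ms.items()])
E
```

```text
time_s: 12.52
tool_pos: [0.5819, -0.2071, 0.167]
orientation: [-179.9, -0.0, 89.8]
wrist_force: [-1.3, 0.3, -0.5]
gripper_width: 0.0491
gripper_force: 41.9
[-1.2  3.7 54. ] [-0.1 -0.  -0.2] t 12.525 [ 0.5819 -0.2071  0.167 ] [-179.9   -0.    89.8]
[('side', np.int64(933), array([2.568e+02, 3.040e+02, 7.200e+00, 1.040e+01, 2.000e-01]), array([ 3.057e+02,  1.246e+02,  4.600e+00,  5.800e+00, -1.000e-01]))]
```

```bash
python3 -m handwheel '-1 2.5 20 0 0 0;-1 2.5 40 0 0 0;-1 2.5 51 0 0 0;-1 2.5 51 0 0 0;-1 2.5 51 0 0 0';  python3 go.py 0.5855 -0.2083 0.11 90; python3 -c "
from h import *
for i in range(4): read_camera('side');print(sense()['tool_pos'].round(4))
im=read_camera('side')[90:200,250:360];cv2.imwrite('pics/s2.png',cv2.resize(im[:,:,::-1],(550,550),interpolation=cv2.INTER_CUBIC))"
```

```text
time_s: 13.35
tool_pos: [0.5866, -0.2079, 0.1176]
orientation: [179.9, 0.0, 89.8]
wrist_force: [-0.4, 0.4, -1.2]
gripper_width: 0.0488
gripper_force: 41.9
[-0.4 -1.1  7.6] [ 0.1  0.  -0.2] t 13.35 [ 0.5866 -0.2079  0.1176] [179.9   0.   89.8]
[ 0.5867 -0.2079  0.1178]
[ 0.5867 -0.2078  0.1178]
[ 0.5866 -0.2077  0.1177]
[ 0.5865 -0.2077  0.1175]
```

View pics/s2.png

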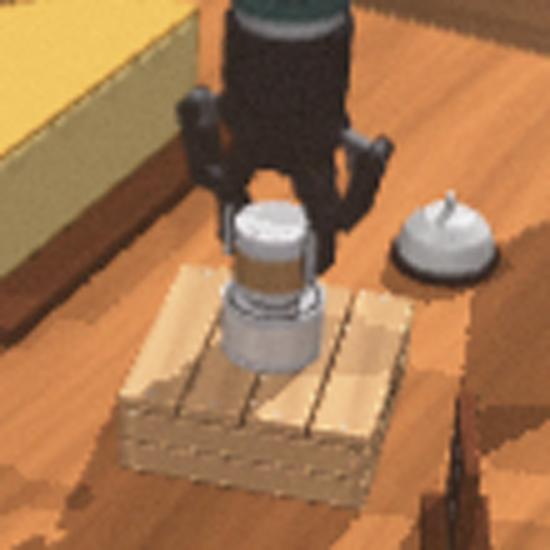

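The small tin hangs just above the wide tin, centred on it: crop (271,240) over (273,330). Lower until it touches.

```bash
python3 -m handwheel '0 -1 4 0 0 0;0 -1 6 0 0 0;0 -1 6 0 0 0'; python3 -m handwheel '0 0 2 0 0 0;0 0 2 0 0 0;0 0 2 0 0 0'
```

```text
time_s: 13.98
tool_pos: [0.5849, -0.2074, 0.1104]
orientation: [-180.0, -0.0, 89.8]
wrist_force: [-0.3, 0.6, -0.6]
gripper_width: 0.049
gripper_force: 41.9
time_s: 14.35
tool_pos: [0.5853, -0.2075, 0.1093]
orientation: [180.0, 0.0, 89.8]
wrist_force: [-1.1, 0.4, 3.5]
gripper_width: 0.0491
gripper_force: 41.9
```

Contact. Release, rise, and move to the tall jar (grasp point near z = 0.085).

```bash
python3 -m handwheel '0 0 0 0 0 0;0 0 0 0 0 0;0 0 0 0 0 0;0 0 0 0 0 0;0 0 0 0 0 0;0 0 0 0 0 0;0 0 0 0 0 0' 85; python3 -m handwheel '0 0 -30 0 0 0;0 0 -60 0 0 0;0 0 -90 0 0 0;0 0 -90 0 0 0;0 0 -90 0 0 0';  python3 go.py 0.4155 0.1556 0.2 90
```

```text
time_s: 15.22
tool_pos: [0.5851, -0.2075, 0.1088]
orientation: [180.0, 0.0, 89.8]
wrist_force: [0.2, 0.0, -0.1]
gripper_width: 0.0853
gripper_force: 0.0
time_s: 15.85
tool_pos: [0.5845, -0.2072, 0.198]
orientation: [-179.9, -0.0, 89.8]
wrist_force: [0.2, -0.2, -0.4]
gripper_width: 0.0854
gripper_force: 0.0
[ 362.3 -170.2   -1.6] [-0.1 -0.  -0.2] t 15.85 [ 0.5845 -0.2072  0.198 ] [-179.9   -0.    89.8]
```

```bash
python3 -m handwheel '50 -25 0 0 0 0;100 -50 0 0 0 0;150 -75 0 0 0 0;200 -100 0 0 0 0;250 -125 0 0 0 0;300 -150 0 0 0 0;350 -165 0 0 0 0;362 -170 0 0 0 0;362 -170 0 0 0 0;362 -170 0 0 0 0;362 -170 0 0 0 0';  python3 go.py 0.4155 0.1556 0.07 90;python3 - <<'E'
from fit import *
for c in("side","top"): read_camera(c)
for n,g in(("wide_tin_mid",[.585,-.208,.08]),("small_tin_mid",[.585,-.208,.123]),("tall_jar_mid",[.4155,.155,.065])):
    ms=measure(n); print(n,[m.sum() for m in ms.values()],fit(n,g,ms,False))
E
```

```text
time_s: 17.23
tool_pos: [0.4168, 0.1539, 0.1985]
orientation: [-180.0, 0.0, 89.7]
wrist_force: [0.8, 0.6, 0.0]
gripper_width: 0.0852
gripper_force: 0.0
[  1.8  -1.2 128.5] [-0.   0.  -0.3] t 17.225 [0.4168 0.1539 0.1985] [-180.     0.    89.7]
wide_tin_mid [np.int64(303), np.int64(96)] (array([ 0.51945963, -0.20273765,  0.16233609]), np.float64(496.79663173638653), {'side': array([-14.9,  -0.5,   0.5,   1.6,  -0.2]), 'top': array([ 7.3, 14.7,  1.3,  0.4, -1.5])})
small_tin_mid [np.int64(182)] (array([ 0.5857009 , -0.20450031,  0.12403703]), np.float64(0.1310749145810728), {'top': array([ 0. , -0. ,  0.4,  0.4, -0.1])})
tall_jar_mid [np.int64(1291), np.int64(24)] (array([0.42503561, 0.12985879, 0.03777949]), np.float64(19.9246868014502), {'side': array([ 1.5,  0.1, -0.1, -0.3, -0.4]), 'top': array([-0.9, -1.8,  4.4,  2.9, -0.4])})
```

```bash
python3 -m handwheel '1.5 -1 45 0 0 0;1.5 -1 90 0 0 0;1.5 -1 125 0 0 0;1.5 -1 125 0 0 0;1.5 -1 125 0 0 0'; python3 -m handwheel '0 0 0 0 0 0;0 0 0 0 0 0;0 0 0 0 0 0;0 0 0 0 0 0;0 0 0 0 0 0;0 0 0 0 0 0' 50 70; python3 -m handwheel '0 0 -25 0 0 0;0 0 -50 0 0 0;0 0 -60 0 0 0;0 0 -60 0 0 0';  python3 go.py 0.6066 0.0837 0.13 91
```

```text
time_s: 18.25
tool_pos: [0.4163, 0.1568, 0.0748]
orientation: [179.9, -0.0, 89.8]
wrist_force: [0.5, -0.6, -0.1]
gripper_width: 0.0851
gripper_force: 0.0
time_s: 19.0
tool_pos: [0.4163, 0.1568, 0.0756]
orientation: [179.8, -0.0, 89.8]
wrist_force: [-1.9, 0.8, 5.0]
gripper_width: 0.0627
gripper_force: 74.2
time_s: 19.5
tool_pos: [0.4155, 0.1566, 0.1343]
orientation: [179.9, -0.0, 89.8]
wrist_force: [0.1, 0.2, -3.4]
gripper_width: 0.0625
gripper_force: 76.6
[-72.3 191.4   4.6] [ 0.1 -0.  -1.2] t 19.5 [0.4155 0.1566 0.1343] [179.9  -0.   89.8]
```

```bash
python3 -m handwheel '-15 45 0 0 0 0;-32 90 0 0 0 0;-50 135 0 0 0 0;-66 175 0 0 0 0;-71 191 0 0 0 0;-71 191 0 0 0 0;-71 191 0 0 0 0;-71 191 0 0 0 0';  python3 go.py 0.6066 0.0847 0.09 90
```

```text
time_s: 20.5
tool_pos: [0.6045, 0.0856, 0.1338]
orientation: [-179.9, -0.0, 89.9]
wrist_force: [0.2, 0.2, -3.7]
gripper_width: 0.063
gripper_force: 77.3
[-0.9  2.2 43.8] [-0.1 -0.  -0.1] t 20.5 [0.6045 0.0856 0.1338] [-179.9   -0.    89.9]
```

```bash
python3 -m handwheel '-1 2 20 0 0 0;-1 2 38 0 0 0;-1 2 44 0 0 0;-1 2 44 0 0 0;-1 2 44 0 0 0'; python3 go.py 0.6066 0.0847 0.0835 90
```

```text
time_s: 21.12
tool_pos: [0.6085, 0.0841, 0.0907]
orientation: [179.9, 0.0, 89.8]
wrist_force: [0.3, -0.3, -3.5]
gripper_width: 0.0629
gripper_force: 77.3
[ 0.6 -1.9  7.2] [ 0.1  0.  -0.2] t 21.125 [0.6085 0.0841 0.0907] [179.9   0.   89.8]
```

```bash
python3 -m handwheel '0.5 -1.5 4 0 0 0;0.5 -1.5 6 0 0 0;0.5 -1.5 6 0 0 0'; python3 -m handwheel '0 0 1.5 0 0 0;0 0 1.5 0 0 0;0 0 1.5 0 0 0'
```

```text
time_s: 21.5
tool_pos: [0.6065, 0.0844, 0.0838]
orientation: [180.0, 0.0, 89.8]
wrist_force: [0.1, -0.2, -3.5]
gripper_width: 0.0629
gripper_force: 77.5
time_s: 21.88
tool_pos: [0.6065, 0.0845, 0.0837]
orientation: [180.0, 0.0, 89.8]
wrist_force: [-3.2, 0.7, 4.9]
gripper_width: 0.063
gripper_force: 77.8
```

Contact. Release, rise, and move to the squat jar.

```bash
python3 -m handwheel '0 0 0 0 0 0;0 0 0 0 0 0;0 0 0 0 0 0;0 0 0 0 0 0;0 0 0 0 0 0' 85; python3 -m handwheel '0 0 -40 0 0 0;0 0 -80 0 0 0;0 0 -90 0 0 0;0 0 -90 0 0 0';  python3 go.py 0.4134 0.3248 0.15 90
```

```text
time_s: 22.5
tool_pos: [0.6065, 0.0844, 0.0822]
orientation: [-180.0, 0.0, 89.8]
wrist_force: [-0.2, -1.2, -0.3]
gripper_width: 0.0851
gripper_force: 0.0
time_s: 23.0
tool_pos: [0.6066, 0.0845, 0.1725]
orientation: [180.0, 0.0, 89.8]
wrist_force: [0.3, 0.4, -0.1]
gripper_width: 0.085
gripper_force: 0.0
[ 239.7 -193.9   22.3] [ 0.   0.  -0.2] t 23.0 [0.6066 0.0845 0.1725] [180.    0.   89.8]
```

```bash
python3 -m handwheel '45 -36 0 0 0 0;90 -72 0 0 0 0;135 -108 0 0 0 0;180 -144 10 0 0 0;225 -180 20 0 0 0;240 -194 22 0 0 0;240 -194 22 0 0 0;240 -194 22 0 0 0;240 -194 22 0 0 0';  python3 go.py 0.4134 0.3248 0.025 90
python3 - <<'E'
from fit import *
for c in("side","top"): read_camera(c)
for n,g in(("wide_tin_mid",[.585,-.208,.08]),("small_tin_mid",[.585,-.208,.123]),("tall_jar_mid",[.6066,.084,.073]),("sign_mid",[.4217,-.1451,.048,.45])):
    ms=measure(n); print(n,[m.sum() for m in ms.values()],fit(n,g,ms,len(g)>3))
E
```

```text
time_s: 24.12
tool_pos: [0.4142, 0.3242, 0.15]
orientation: [180.0, 0.0, 89.7]
wrist_force: [-0.5, -0.1, 0.1]
gripper_width: 0.085
gripper_force: 0.0
[  0.7  -0.8 125. ] [ 0.   0.  -0.3] t 24.125 [0.4142 0.3242 0.15  ] [180.    0.   89.7]
wide_tin_mid [np.int64(250), np.int64(107)] (array([ 0.57694809, -0.19476813,  0.07973146]), np.float64(2.9040852728251054), {'side': array([ 0. , -0. , -0.4,  1.6,  0.4]), 'top': array([ 0.1, -0.1,  0.6, -0.9, -1.4])})
small_tin_mid [np.int64(301), np.int64(206)] (array([ 0.58397521, -0.205496  ,  0.124866  ]), np.float64(0.06761434048895701), {'side': array([ 0.1,  0. , -0.1,  0.3,  0.1]), 'top': array([-0. , -0. ,  0.1,  0.1,  0. ])})
tall_jar_mid [np.int64(1804), np.int64(339)] (array([0.52253828, 0.03985818, 0.19818524]), np.float64(1113.5996448267338), {'side': array([-20.7,  -1.6,  -9.2,   4. ,   0.2]), 'top': array([11.9, 22.2,  0.4,  0.2, -0.3])})
sign_mid [np.int64(247)] (array([ 0.41956991, -0.14321909,  0.05071667,  0.44282999]), np.float64(0.09010043514920964), {'top': array([-0. , -0. ,  0.4,  0.1, -0.2])})
```

```bash
python3 -m handwheel '0.5 -0.5 50 0 0 0;0.5 -0.5 95 0 0 0;0.5 -0.5 125 0 0 0;0.5 -0.5 125 0 0 0;0.5 -0.5 125 0 0 0'; python3 -m handwheel '0 0 0 0 0 0;0 0 0 0 0 0;0 0 0 0 0 0;0 0 0 0 0 0;0 0 0 0 0 0;0 0 0 0 0 0' 48 60; python3 -m handwheel '0 0 -25 0 0 0;0 0 -55 0 0 0;0 0 -60 0 0 0;0 0 -60 0 0 0';  python3 go.py 0.6012 0.2937 0.085 90
```

```text
time_s: 25.25
tool_pos: [0.4136, 0.3261, 0.0262]
orientation: [179.9, -0.0, 89.8]
wrist_force: [-0.1, 0.9, 0.9]
gripper_width: 0.0849
gripper_force: 0.0
time_s: 26.0
tool_pos: [0.4141, 0.3263, 0.0271]
orientation: [179.8, -0.1, 89.8]
wrist_force: [0.3, -0.5, 4.3]
gripper_width: 0.0606
gripper_force: 64.5
time_s: 26.5
tool_pos: [0.4125, 0.3254, 0.0852]
orientation: [180.0, -0.0, 89.8]
wrist_force: [-1.1, -0.3, -3.0]
gripper_width: 0.0609
gripper_force: 66.0
[-31.1 188.8   0.2] [ 0.  -0.  -0.2] t 26.5 [0.4125 0.3254 0.0852] [180.   -0.   89.8]
```

```bash
python3 -m handwheel '-8 45 0 0 0 0;-16 90 0 0 0 0;-24 135 0 0 0 0;-29 175 0 0 0 0;-31 189 0 0 0 0;-31 189 0 0 0 0;-31 189 0 0 0 0;-31 189 0 0 0 0';  python3 go.py 0.6012 0.2945 0.042 90
```

```text
time_s: 27.5
tool_pos: [0.6001, 0.2943, 0.0852]
orientation: [-179.9, 0.0, 89.9]
wrist_force: [-0.8, 1.3, -1.6]
gripper_width: 0.061
gripper_force: 66.5
[ 0.2  1.2 43.2] [-0.1  0.  -0.1] t 27.5 [0.6001 0.2943 0.0852] [-179.9    0.    89.9]
```

```bash
python3 -m handwheel '0 1 20 0 0 0;0 1 38 0 0 0;0 1 43 0 0 0;0 1 43 0 0 0;0 1 43 0 0 0'; python3 go.py 0.6012 0.2945 0.035 90
```

```text
time_s: 28.12
tool_pos: [0.6032, 0.2942, 0.0429]
orientation: [179.9, -0.0, 89.8]
wrist_force: [-0.6, -0.4, -2.3]
gripper_width: 0.0607
gripper_force: 66.5
[ 0.3 -2.   7.9] [ 0.1 -0.  -0.2] t 28.125 [0.6032 0.2942 0.0429] [179.9  -0.   89.8]
```

```bash
python3 -m handwheel '0 -1.5 4 0 0 0;0 -1.5 6.5 0 0 0;0 -1.5 6.5 0 0 0;0 -1.5 8 0 0 0;0 -1.5 8 0 0 0;0 -1.5 8 0 0 0'
```

```text
time_s: 28.88
tool_pos: [0.6013, 0.2939, 0.0352]
orientation: [180.0, -0.0, 89.8]
wrist_force: [-2.5, -2.2, 6.0]
gripper_width: 0.061
gripper_force: 66.8
```

```bash
python3 -m handwheel '0 0 0 0 0 0;0 0 0 0 0 0;0 0 0 0 0 0;0 0 0 0 0 0;0 0 0 0 0 0' 85; python3 -m handwheel '0 0 -40 0 0 0;0 0 -80 0 0 0;0 0 -120 0 0 0;0 0 -145 0 0 0;0 0 -145 0 0 0';  python3 go.py 0.4217 -0.1451 0.17 115.5
```

```text
time_s: 29.5
tool_pos: [0.6012, 0.294, 0.0342]
orientation: [180.0, 0.0, 89.8]
wrist_force: [0.8, 0.8, 0.4]
gripper_width: 0.085
gripper_force: 0.0
time_s: 30.12
tool_pos: [0.6025, 0.2945, 0.1818]
orientation: [179.7, -0.1, 89.8]
wrist_force: [1.0, -0.1, -0.5]
gripper_width: 0.0847
gripper_force: 0.0
[-440.2 -179.5   10.1] [  0.3  -0.  -25.7] t 30.125 [0.6025 0.2945 0.1818] [ 1.797e+02 -1.000e-01  8.980e+01]
```

```bash
python3 -m handwheel '-50 -20 0 0 0 0;-100 -40 0 0 0 -5;-150 -60 0 0 0 -10;-200 -80 0 0 0 -15;-250 -100 0 0 0 -20;-300 -122 0 0 0 -25;-350 -143 0 0 0 -25.7;-400 -165 0 0 0 -25.7;-440 -179 0 0 0 -25.7;-440 -179 0 0 0 -25.7;-440 -179 5 0 0 -25.7;-440 -179 5 0 0 -25.7;-440 -179 5 0 0 -25.7';  python3 go.py 0.421 -0.1445 0.055 115.5
python3 - <<'E'
from fit import *
for c in("side","top"): read_camera(c)
for n,g in(("squat_jar_mid",[.601,.294,.044]),("tall_jar_mid",[.6066,.084,.073]),("small_tin_mid",[.585,-.208,.123])):
    ms=measure(n); print(n,[m.sum() for m in ms.values()],fit(n,g,ms,len(g)>3))
save("side","s3.png")
E
```

```text
time_s: 31.75
tool_pos: [0.421, -0.1444, 0.174]
orientation: [-180.0, -0.0, 115.6]
wrist_force: [0.3, 0.0, 1.1]
gripper_width: 0.085
gripper_force: 0.0
[-1.00e-01 -0.00e+00  1.19e+02] [-0.  -0.   0.1] t 31.75 [ 0.421  -0.1444  0.174 ] [-180.    -0.   115.6]
squat_jar_mid [np.int64(758), np.int64(297)] (array([0.60077727, 0.29242679, 0.0451902 ]), np.float64(0.515692070515985), {'side': array([0.2, 0. , 0.6, 0.5, 0.3]), 'top': array([-0.1, -0.2,  0.4,  0.1, -0.1])})
tall_jar_mid [np.int64(998), np.int64(345)] (array([0.60640571, 0.0834947 , 0.07712937]), np.float64(0.43242037780137754), {'side': array([0.1, 0. , 0.3, 0.8, 0.2]), 'top': array([-0. , -0.1,  0.1,  0.1, -0. ])})
small_tin_mid [np.int64(270), np.int64(210)] (array([ 0.58376718, -0.2046891 ,  0.12474107]), np.float64(0.1389657379112174), {'side': array([-0. , -0. ,  0.3,  0.3,  0.2]), 'top': array([ 0. ,  0. ,  0.1,  0.1, -0.1])})
```

View pics/s3.png

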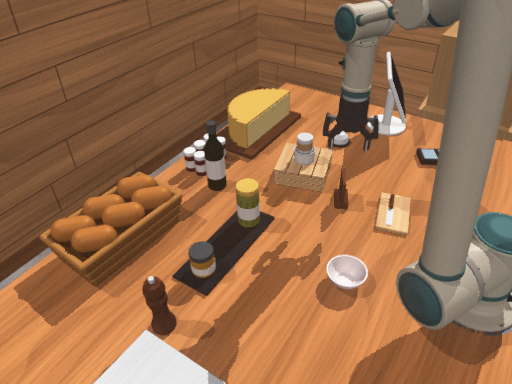

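The side view shows the tall jar (248,203) and squat jar (203,260) on the slate and the two tins stacked on the crate (304,150). The gripper is over the sign (341,190). Next I grasp the sign.

```bash
python3 -m handwheel '0 0 50 0 0 0;0 0 95 0 0 0;0 0 119 0 0 0;0 0 119 0 0 0;0 0 119 0 0 0'; python3 -m handwheel '0 0 0 0 0 0;0 0 0 0 0 0;0 0 0 0 0 0;0 0 0 0 0 0;0 0 0 0 0 0;0 0 0 0 0 0;0 0 0 0 0 0;0 0 0 0 0 0;0 0 0 0 0 0' 2 30; python3 go.py 0.421 -0.1445 0.055 115.5
```

```text
time_s: 32.83
tool_pos: [0.4217, -0.146, 0.0562]
orientation: [179.9, 0.1, 115.5]
wrist_force: [-0.5, 0.8, 0.7]
gripper_width: 0.0848
gripper_force: 0.0
time_s: 33.95
tool_pos: [0.4208, -0.1455, 0.0553]
orientation: [-180.0, 0.0, 115.5]
wrist_force: [-0.4, -0.6, -1.0]
gripper_width: 0.0096
gripper_force: 35.0
[0.8 0.6 0.3] [-0.  0.  0.] t 33.95 [ 0.4208 -0.1455  0.0553] [-180.     0.   115.5]
```

```bash
python3 -m handwheel '0 0 -25 0 0 0;0 0 -60 0 0 0;0 0 -75 0 0 0;0 0 -75 0 0 0;0 0 -75 0 0 0'; python3 go.py 0.43 0.1887 0.13 91.3
```

```text
time_s: 34.58
tool_pos: [0.4202, -0.1451, 0.1296]
orientation: [-179.9, -0.1, 115.5]
wrist_force: [0.0, 0.0, -1.3]
gripper_width: 0.0096
gripper_force: 35.1
[ 2.970e+02  1.527e+02 -2.000e-01] [-0.1 -0.1 24.2] t 34.575 [ 0.4202 -0.1451  0.1296] [-1.799e+02 -1.000e-01  1.155e+02]
```

```bash
python3 -m handwheel '35 18 0 0 0 3;70 36 0 0 0 7;110 57 0 0 0 11;150 77 0 0 0 15;190 98 0 0 0 19;230 118 0 0 0 23;265 136 0 0 0 24.2;290 149 0 0 0 24.2;297 153 0 0 0 24.2;297 153 0 0 0 24.2;297 153 0 0 0 24.2'; python3 go.py 0.6037 0.1882 0.13 91.2
```

```text
time_s: 35.95
tool_pos: [0.4306, 0.1874, 0.1299]
orientation: [-179.9, 0.1, 91.3]
wrist_force: [-0.3, -0.4, -0.1]
gripper_width: 0.0096
gripper_force: 35.0
[ -3.1 173.1  -0.3] [-0.1  0.1  0.1] t 35.95 [0.4306 0.1874 0.1299] [-1.799e+02  1.000e-01  9.130e+01]
```

```bash
python3 -m handwheel '0 40 0 0 0 0;-1 80 0 0 0 0;-2 120 0 0 0 0;-3 155 0 0 0 0;-3 173 0 0 0 0;-3 173 0 0 0 0;-3 173 0 0 0 0'; python3 go.py 0.6037 0.1882 0.072 91.4
```

```text
time_s: 36.83
tool_pos: [0.6027, 0.1886, 0.1299]
orientation: [-179.9, 0.0, 91.3]
wrist_force: [-1.0, 0.1, -1.1]
gripper_width: 0.0095
gripper_force: 35.0
[-0.4  1.1 57.9] [-0.1  0.  -0.1] t 36.825 [0.6027 0.1886 0.1299] [-179.9    0.    91.3]
```

```bash
python3 -m handwheel '0 0 25 0 0 0;0 0 50 0 0 0;0 0 58 0 0 0;0 0 58 0 0 0;0 0 58 0 0 0'; python3 go.py 0.6037 0.1882 0.0635 91.4
```

```text
time_s: 37.45
tool_pos: [0.6045, 0.1896, 0.0735]
orientation: [179.9, -0.0, 91.3]
wrist_force: [-1.0, 1.0, -1.1]
gripper_width: 0.0099
gripper_force: 34.9
[-1.4 -0.9 10. ] [ 0.1 -0.  -0.1] t 37.45 [0.6045 0.1896 0.0735] [179.9  -0.   91.3]
```

```bash
python3 -m handwheel '-0.5 -0.5 5 0 0 0;-0.5 -0.5 8 0 0 0;-0.5 -0.5 9 0 0 0;-0.5 -0.5 9 0 0 0'; python3 -m handwheel '0 0 1.5 0 0 0;0 0 1.5 0 0 0;0 0 1.5 0 0 0'
```

```text
time_s: 37.95
tool_pos: [0.6035, 0.1889, 0.0632]
orientation: [-180.0, 0.0, 91.3]
wrist_force: [-0.7, 0.4, -1.4]
gripper_width: 0.0095
gripper_force: 35.0
time_s: 38.33
tool_pos: [0.6037, 0.1891, 0.0631]
orientation: [179.9, -0.0, 91.3]
wrist_force: [-1.9, 0.7, 5.2]
gripper_width: 0.0097
gripper_force: 36.0
```

```bash
python3 -m handwheel '0 0 0 0 0 0;0 0 0 0 0 0;0 0 0 0 0 0;0 0 0 0 0 0;0 0 0 0 0 0;0 0 0 0 0 0;0 0 0 0 0 0;0 0 0 0 0 0' 60; python3 -m handwheel '0 0 -20 0 0 0;0 0 -60 0 0 0;0 0 -110 0 0 0;0 0 -130 0 0 0;0 -50 -130 0 0 0;0 -100 -130 0 0 0;0 -150 -130 0 0 0;0 -200 -130 0 0 0;0 -250 -130 0 0 0;0 -250 -130 0 0 0;0 -250 -130 0 0 0;0 -250 -130 0 0 0'
python3 - <<'E'
from fit import *
for c in("side","top"): read_camera(c)
for n,g in(("squat_jar_mid",[.601,.294,.044]),("tall_jar_mid",[.6066,.084,.073]),("sign_mid",[.603,.188,.056,.025]),("wide_tin_mid",[.585,-.208,.08]),("small_tin_mid",[.585,-.208,.123]),("pepper_mill_mid",[.58,.461,.08]),("oil_bottle_mid",[.787,-.006,.115])):
    ms=measure(n); x,f,_=fit(n,g,ms,len(g)>3); print(n,x.round(4),round(f,2))
save("side","s4.png");save("top","t4.png")
E
```

```text
time_s: 39.33
tool_pos: [0.6035, 0.189, 0.0618]
orientation: [180.0, 0.0, 91.3]
wrist_force: [0.6, 0.1, 0.1]
gripper_width: 0.06
gripper_force: 0.0
time_s: 40.83
tool_pos: [0.355, 0.1834, 0.192]
orientation: [179.9, -0.0, 91.3]
wrist_force: [0.5, 0.2, 1.1]
gripper_width: 0.0596
gripper_force: 0.0
squat_jar_mid [ 0.6075  0.3097 -0.0458] 0.02
tall_jar_mid [0.6045 0.0833 0.0767] 0.85
sign_mid [0.6038 0.1911 0.0564 0.0292] 0.54
wide_tin_mid [ 0.5881 -0.1929  0.0757] 36.94
small_tin_mid [ 0.5847 -0.2032  0.1235] 0.08
pepper_mill_mid [0.5795 0.4618 0.061 ] 5.21
oil_bottle_mid [ 0.7859 -0.0041  0.0964] 6.05
```

View pics/s4.png

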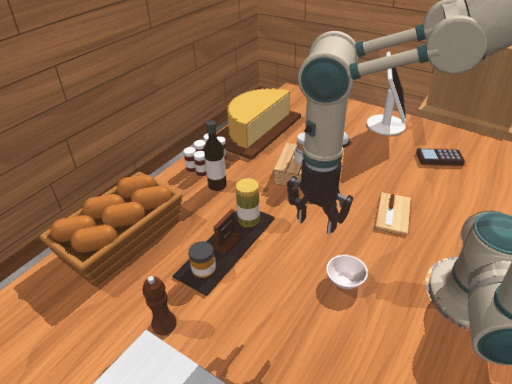

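View pics/t4.png

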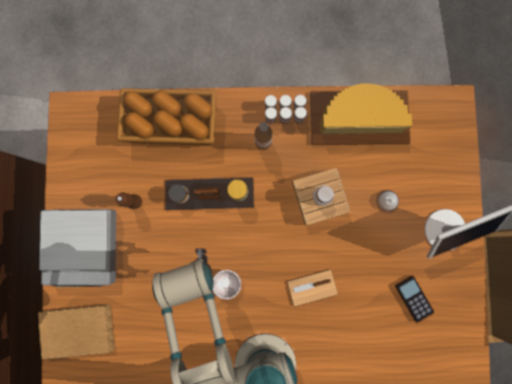

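Everything stands in place: in the top view the squat jar (179,193), sign (207,190) and tall jar (237,189) are in a row, and the stack is at (324,194). One last close look at how well the tins are centred.

```bash
python3 -c "
import cv2,numpy as np
a=cv2.imread('pics/s3.png')[125:185,275:335]; b=cv2.imread('pics/t4.png')[164:224,293:353]
cv2.imwrite('pics/st.png',np.hstack([cv2.resize(i,(400,400),interpolation=cv2.INTER_CUBIC) for i in(a,b)]))"
```

```text
(no output)
```

View pics/st.png

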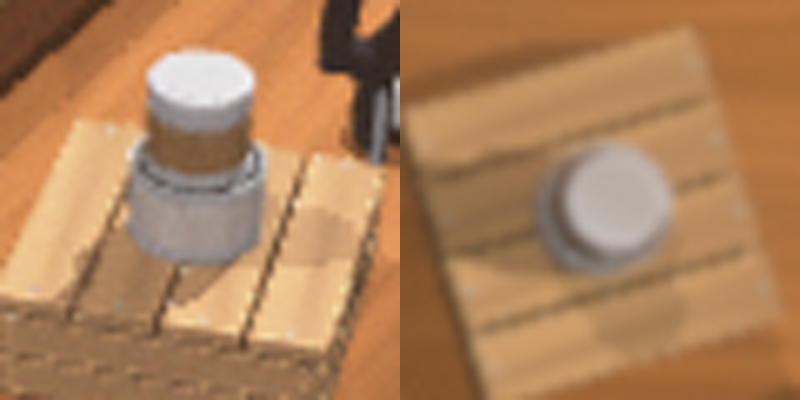

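The close-up shows the small tin at crop (617,198) over the wide tin at about (603,207). That is the offset height parallax predicts, so it is centred. Handing in.

```bash
python3 -c "
from bench import *
print(hand_in())"
```

```text
the job is handed in; nothing more can be done
None
```

The counter display is set up as asked and handed in: the two tins are stacked on the crate, the tall jar, sign and squat jar stand in a row on the slate, and the last pictures show the oil bottle, pepper mill and bell still standing where they were.

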